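# Wedge the pressing frame tight

### The job

Tighten the almond-slab pressing frame: take the wooden wedge from its holder, stand it thin end down in the middle of the frame's slot and let go of it. Then, with the wooden tamper and not with the hand, gently tap or press the wedge down until it firmly stops and the follower board is tight against the slabs, without hammering it. Finally stand the tamper upright on the table again, and leave the other things where they are.

Things in the scene. Friction and masses are not known exactly. Their poses are not given: they have to be found in the camera images.
- frame: fixed wooden pressing frame, base board 235 x 120 x 20 mm. On it, from -x to +x: heel block (58 mm long, 90 mm wide, top 108 mm above the table), V-shaped slot, follower board (90 mm wide, top at 108 mm), a row of almond slabs on edge (tops at 86 mm), end block (top at 105 mm). Origin at table height under the slot; x from heel to slabs, y along the slot, z up. Base from x = -85 to +150 mm.
- slot_mouth (a point): centre of the slot's mouth at its start, 108 mm above the table; axes as the frame's. Slot open at both y ends, about 14 mm wide here (flared lip 6 mm higher), narrowing downwards with the wedge's taper to the base board. Its width varies unseen by up to 2 mm either way, which shifts the depth where the wedge stops by up to 12 mm either way: find it by feel.
- follower (a joint): slide of the follower board, m: starts at 0 to 0.001; 0.004 = hard against the slabs, its stop. The wedge pushes it (27 mm of wedge travel gives 4 mm). Stiff, stays where left: pushing the wedge down takes some 4 to 9 N until the stop, then the force rises steeply; 15 to 20 N on the wedge is a firm push, over 30 N damages it.
- wedge_mid (a point): centre (half-way up) of the loose wooden wedge: 110 mm long, 36 mm wide along its y (two flat parallel sides), thickness along its x tapering evenly both ways from 24.5 mm at the top to 8 mm at the lower end. z points to the thick end. About 60 g. Starts thin end down in its holder, its top 122 mm above the table.
- wedge: the same wedge, origin at the centre of its thin lower end, 55 mm below its centre. In the slot its width lies along the frame's y; its centre is then 101 to 133 mm above the table when set in by light contact and 79 to 106 mm when driven home.
- holder: fixed dark wooden open-topped holder, 46 x 64 x 45 mm high, walls and floor 12 mm, pocket 22 x 40 mm; origin under its centre, the pocket's long side along its y as is the wedge's width
- tamper_mid (a point): centre (half-way up) of the loose turned wooden tamper standing upright on the table: 112 mm tall, flat round foot 46 mm across and 36 mm high, above 50 mm a straight round handle 28 mm across. z points to the handle's end. About 160 g.
- tamper: the same tamper, origin at the centre of the underside of its foot. The handle is best gripped 78 to 85 mm above the foot's underside.
- cleaver: steel cleaver lying flat, blade 190 x 85 mm, wooden handle, about 310 mm long in all; bystander
- slab0: loose flat almond slab, 90 x 65 x 12 mm; bystander
- slab1: loose flat almond slab, 90 x 65 x 12 mm; bystander
- bowl: steel bowl, 120 mm across, 50 mm high; bystander
- brush: hand brush lying flat, about 200 mm long; bystander
- jar: amber glass jar with steel lid, 64 mm across, 90 mm high; bystander
- card: small blank price card on a wooden foot, 100 mm wide, 70 mm high; bystander
Things that resemble listed ones, but are neither listed nor needed, are in the scene too. What is meant by the wedge is not blue, and is the smaller of those in its own colour.

How it is judged:
On the way, in this order (a step that is already met when the one before it is completed fails the run):
1. the wedge stands upright in the middle of the slot, thin end down, and has been let go (x of wedge_mid in the frame of frame between -0.01 and 0.008 m and y of wedge_mid in the frame of frame between -0.015 and 0.015 m and z of wedge_mid in the frame of frame between 0.07 and 0.145 m and angle between wedge's own z axis and vertical below 0.12 rad and contact force between the fingers and wedge below 0.1 N), for 0.2 s.
2. the tamper presses the wedge firmly (over 10 N) with the follower board at its stop (within 0.4 mm) (x of wedge_mid in the frame of frame between -0.01 and 0.008 m and y of wedge_mid in the frame of frame between -0.015 and 0.015 m and z of wedge_mid in the frame of frame between 0.07 and 0.145 m and angle between wedge's own z axis and vertical below 0.12 rad and value of joint follower above 0.0036 m and contact force between tamper and wedge above 10 N), for 0.05 s.
At the end, for the whole second after the job is handed in: The follower board is within 0.4 mm of its stop against the slabs, the wedge stands thin end down in the slot within 7 degrees of upright and 15 mm of its middle, the tamper stands upright on the table, and both are at rest (x of wedge_mid in the frame of frame between -0.01 and 0.008 m and y of wedge_mid in the frame of frame between -0.015 and 0.015 m and z of wedge_mid in the frame of frame between 0.07 and 0.145 m and angle between wedge's own z axis and vertical below 0.12 rad and value of joint follower above 0.0036 m and height (world z) of tamper_mid between 0.046 and 0.066 m and angle between tamper's own z axis and vertical below 0.15 rad and linear speed of tamper below 0.02 m/s and linear speed of wedge below 0.01 m/s); the robot touches nothing.
It fails at once if the wedge is struck or pressed with more than 30 N (contact force between tamper and wedge above 30 N).
It fails at once if the wedge is driven by hand: the fingers touch it when the follower has passed 3.2 mm (value of joint follower above 0.0032 m and contact force between the fingers and wedge above 0.5 N).
It fails at once if a bystander is moved by more than 30 mm (distance of any of cleaver, slab0, slab1, bowl, brush, jar, card from where it was at the start of the episode above 0.03 m).
It also fails if it takes over 72 s, if anything falls off the work surface, if the arm or the gripper's body presses on something with over 40 N, if the wrist force passes 120 N, or if a joint passes its speed limit or range.

### The arm

A 6-joint arm with a two-finger parallel gripper is mounted at the origin on the work surface. World frame = base frame: x ahead of the robot, y to its left, z up, the work surface at z = 0. Lengths are in m, angles in rad, forces in N, time in s.
With the tool pointing down it reaches from about 0.275 to 0.75 m from the base axis. Payload 10.2 kg.
Tool frame: the origin (TCP) lies midway between the tips of the shut fingers; the grasp point (between the pads) lies 19 mm behind it (env.hold_point_z is the distance from the TCP to the grasp point, in m); x points along the fingers, z is the direction in which the jaws open and shut, and the axes are right-handed (so a half turn about x gives the same grasp; the last joint's range is limited). The gripper opens to 85 mm and grips with 20 to 120 N. Pads are 22 mm wide; open, the fingers measure 114 mm over their backs; the gripper's body (76 mm by 85 mm) begins 54 mm behind the grasp point. The pads swing forward as they close: fully open they stand 13 mm farther back than shut.
Start: joints at [-1.55, 0.313, 1.498, -0, 1.331, -0.223], TCP at [0.127, -0.509, 0.231] pointing down, gripper open.
Joint ranges: [-2.94, 2.94], [-0.97, 2.17], [0.19, 2.56], [-1.23, 4.37], [0.02, 3.11], [-2.88, 2.88]. Speed limits (rad/s): [2.39, 2.39, 3.01, 3.14, 3.14, 3.14].

### API

Orientations are given as a unit quaternion [x, y, z, w].
In Python, from bench import env, kinematics, monitor, eyes, job gives the robot as it stands. The module is installed in compiled form; this text tells all that it offers. Calls block until the motion is done:
- env.reach(position, orientation): joint-space move of the TCP to a pose.
- env.movel(position, velocity=0.15, frame=None, guard=None): straight line of the TCP; frame=None keeps the orientation; velocity is the mean speed in m/s. With guard (N) it stops when the force on the tool has changed by that much, and returns True; else False.
- env.set_joints(angles): joint-space move.
- env.release() and env.close_gripper(effort=None): open the fingers fully, or close them until they stop; effort is the grip in N (None keeps the last).
- env.hold(seconds).
- kinematics.ik(position, orientation): joint angles nearest the present ones, or None.
- monitor.sense(): the state.
- eyes.grab_frame(name): name is "scene" or "top" or "wrist"; returns a dict with "frame" (400x640x3 uint8, red, green, blue), "mtx" (3x3 intrinsics, pixels), "view" (4x4, takes a point from world to camera coordinates). Camera axes: x right, y down, z forward; pixel columns grow to the right and rows downward; lengths in m; the calibration is good to about 2 mm. The wrist camera is an equidistant fisheye: a pixel r from the principal point sees the ray r / f radians off the axis. A picture is of the moment at which its call begins. There is no depth.
A pose or a line that the arm cannot do raises env.MotionError and nothing moves.
- job.hand_in(): hands the job in, once; it reports no verdict.
The state is a dict: "clock": time; "joints": joint angles; "qvel": joint speeds; "joint_efforts": joint torques, N m; "position": TCP position; "ee_rot": TCP orientation; "contact_force": force on the tool from outside, world axes, zero at the start; "ft_torque": the same for the moment, N m; "finger_gap": opening from 0.0 (shut) to 1.0 (fully open).
Only numpy, scipy, OpenCV 4.12 (cv2) and the standard library are available. Lean on these libraries where they do the work, as an engineer would, in place of code of your own. Each camera call takes 0.05 s, during which the arm holds its last target.

## Working session

There is one attempt and no reset: what is moved stays moved. The work goes in short steps, each a Python script; the robot and the scene stay as the last script left them, time stands still between calls to the robot, and variables do not carry over. Pictures are saved under pics/ and viewed, and the job is handed in when it is done.

```bash
mkdir -p pics; ls; python3 - <<'E'
from bench import env, kinematics, monitor, eyes, job
import cv2
for n in ("scene","top","wrist"):
    f=eyes.grab_frame(n)
    cv2.imwrite(f"pics/{n}0.png",f["frame"][:,:,::-1])
    print(n,f["mtx"].round(1).tolist(),f["view"].round(4).tolist())
print(monitor.sense(), env.hold_point_z)
E
```

```text
pics
scene [[377.5, 0.0, 316.5], [0.0, 377.5, 198.4], [0.0, 0.0, 1.0]] [[0.7908, 0.6119, -0.0159, -0.4424], [0.3336, -0.4526, -0.8269, -0.1258], [-0.5132, 0.6486, -0.5621, 1.3455], [0.0, 0.0, 0.0, 1.0]]
top [[437.9, 0.0, 322.3], [0.0, 437.9, 202.0], [0.0, 0.0, 1.0]] [[0.0299, -0.9995, 0.0118, -0.0245], [-0.9856, -0.0314, -0.166, 0.5786], [0.1663, -0.0066, -0.9861, 1.3903], [0.0, 0.0, 0.0, 1.0]]
wrist [[309.7, 0.0, 320.8], [0.0, 309.7, 199.3], [0.0, 0.0, 1.0]] [[0.2416, -0.9704, -0.0016, -0.5249], [-0.9315, -0.2324, 0.2798, -0.0367], [-0.2718, -0.0661, -0.9601, 0.379], [0.0, 0.0, 0.0, 1.0]]
{'clock': 0.15, 'joints': array([-1.55040052e+00,  3.13315824e-01,  1.49821303e+00, -2.38446700e-05,
        1.33099050e+00, -2.23427274e-01]), 'qvel': array([ 2.20101795e-03, -3.97024726e-04, -4.28475043e-03,  8.74784234e-04,
       -6.17622829e-04,  5.33608056e-05]), 'joint_efforts': array([ 1.74908360e-03, -4.12370074e+01, -2.59795904e+01, -9.51980383e-05,
        3.23033091e-03, -7.26389317e-06]), 'position': array([ 0.12670731, -0.50930004,  0.23088808]), 'ee_rot': array([ 0.43573126,  0.55730841, -0.43523369,  0.55688171]), 'contact_force': array([-0.44328078, -0.21408164, -0.34210124]), 'ft_torque': array([ 0.00081686, -0.01005943, -0.00306852]), 'finger_gap': 1.002605084610783} 0.0187
```

View pics/scene0.png

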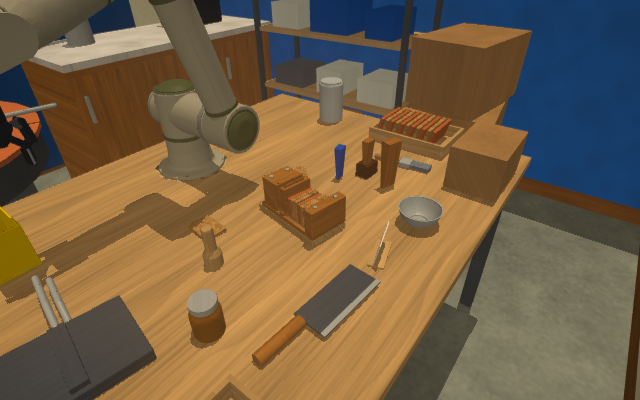

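View pics/top0.png

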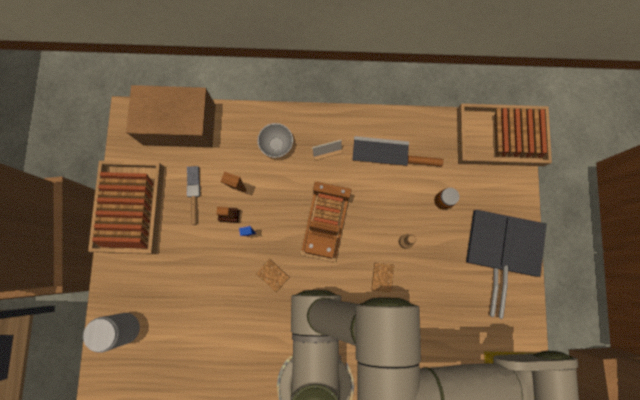

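View pics/wrist0.png

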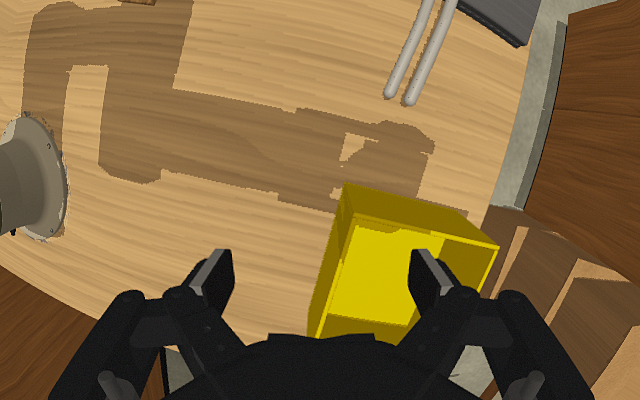

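The scene and top views show the frame at top (325,222), the dark holder with the wooden wedge at (229,214), a taller decoy at (232,181), a blue decoy at (246,231) and the tamper at (407,241). I'll enlarge these areas.

```bash
python3 - <<'E'
import cv2
t=cv2.imread("pics/top0.png"); s=cv2.imread("pics/scene0.png")
def crop(im,x,y,w,h,k,n): cv2.imwrite(n,cv2.resize(im[y:y+h,x:x+w],None,fx=k,fy=k,interpolation=cv2.INTER_CUBIC))
crop(t,180,160,100,90,8,"pics/c_t1.png")
crop(t,290,170,80,100,6,"pics/c_t2.png")
crop(t,380,215,60,50,10,"pics/c_t3.png")
crop(s,250,110,170,130,4.6,"pics/c_s1.png")
crop(s,180,200,80,80,7,"pics/c_s2.png")
E
```

```text
(no output)
```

View pics/c_t1.png

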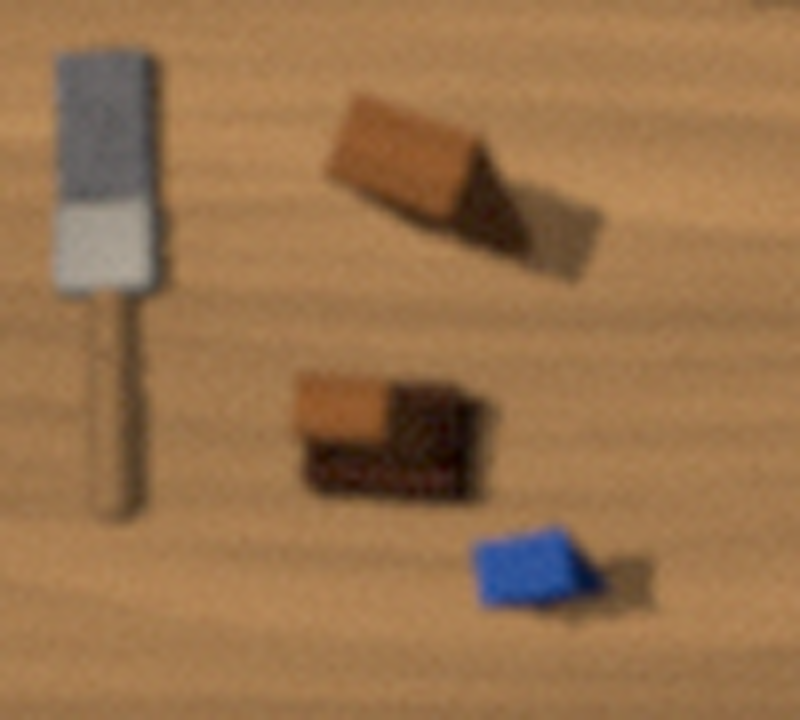

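View pics/c_t2.png

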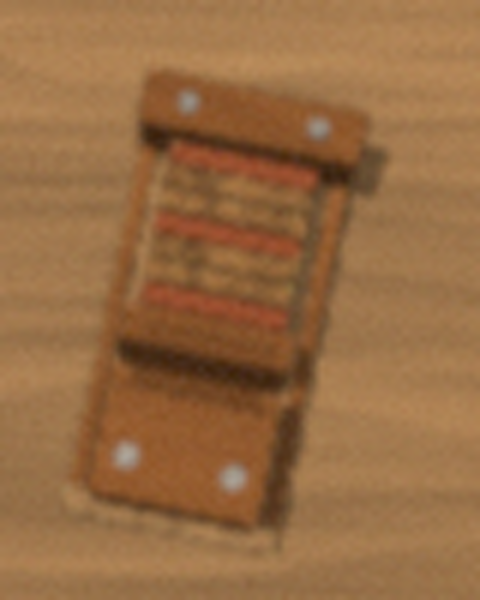

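View pics/c_t3.png

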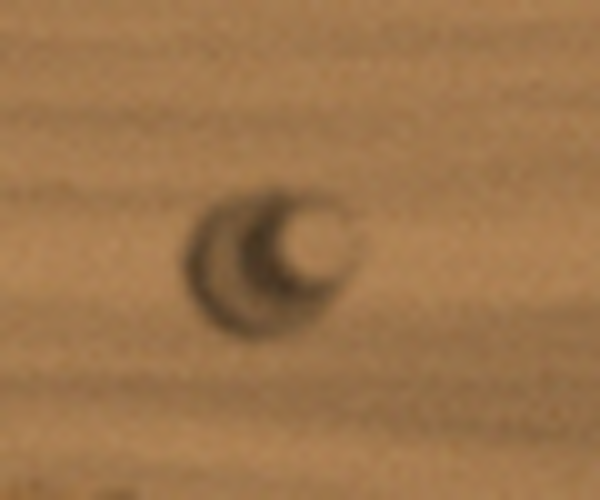

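View pics/c_s1.png

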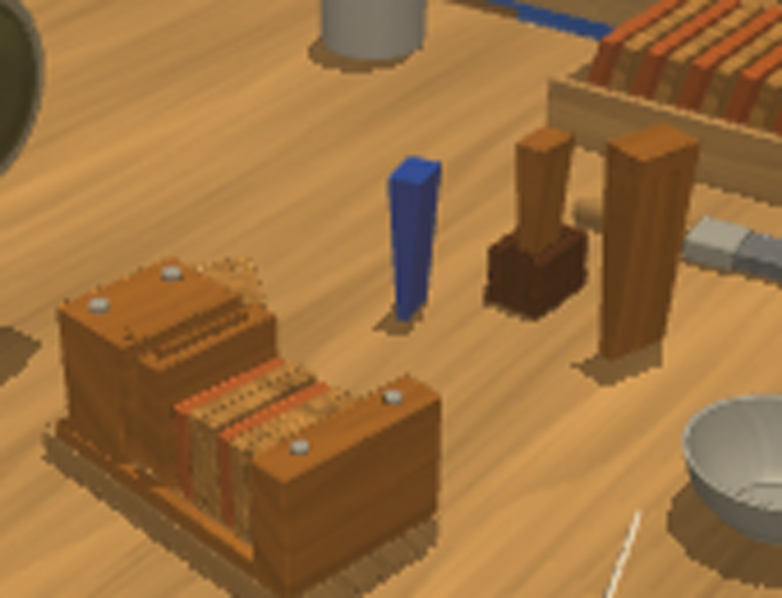

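View pics/c_s2.png

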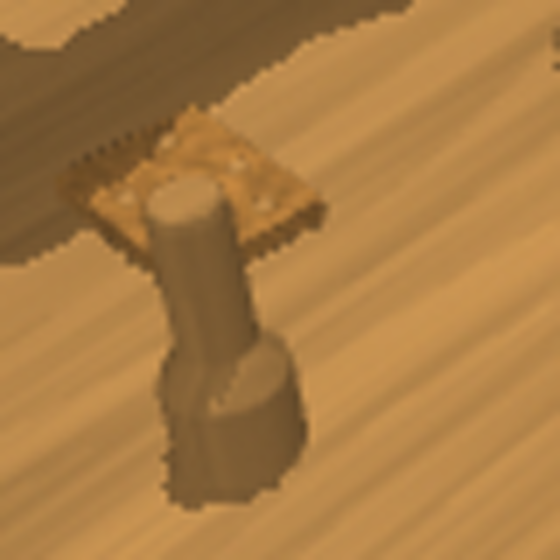

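```bash
cat > h.py <<'E'
import numpy as np
from scipy.spatial.transform import Rotation as R
def ray(f,uv):
    K,V=f["mtx"],f["view"]
    uv=np.atleast_2d(uv).astype(float)
    d=np.c_[(uv-K[:2,2])/K[0,0],np.ones(len(uv))]
    return -V[:3,:3].T@V[:3,3], d@V[:3,:3]
def rayfish(f,uv):
    K,V=f["mtx"],f["view"]
    p=(np.atleast_2d(uv).astype(float)-K[:2,2])/K[0,0]
    r=np.linalg.norm(p,axis=1,keepdims=True)+1e-9
    d=np.c_[p/r*np.sin(r),np.cos(r)]
    return -V[:3,:3].T@V[:3,3], d@V[:3,:3]
def onz(f,uv,z,fish=False):
    c,d=(rayfish if fish else ray)(f,uv)
    return c+d*((z-c[2])/d[:,2:3])
def proj(f,P,fish=False):
    K,V=f["mtx"],f["view"]
    q=np.atleast_2d(P)@V[:3,:3].T+V[:3,3]
    if fish:
        rho=np.linalg.norm(q[:,:2],axis=1); th=np.arctan2(rho,q[:,2])
        p=q[:,:2]/rho[:,None]*th[:,None]
    else: p=q[:,:2]/q[:,2:]
    return p*K[0,0]+K[:2,2]
def down(a):
    # tool x down, tool z (jaw dir) horizontal at angle a from world x
    x=np.array([0,0,-1.]);z=np.array([np.cos(a),np.sin(a),0]);y=np.cross(z,x)
    return R.from_matrix(np.c_[x,y,z]).as_quat()
E
cat > T.py <<'E'
import numpy as np
T=dict(mtx=np.array([[437.9,0,322.3],[0,437.9,202.0],[0,0,1]]),view=np.array([[0.0299,-0.9995,0.0118,-0.0245],[-0.9856,-0.0314,-0.166,0.5786],[0.1663,-0.0066,-0.9861,1.3903],[0,0,0,1]]))
S=dict(mtx=np.array([[377.5,0,316.5],[0,377.5,198.4],[0,0,1]]),view=np.array([[0.7908,0.6119,-0.0159,-0.4424],[0.3336,-0.4526,-0.8269,-0.1258],[-0.5132,0.6486,-0.5621,1.3455],[0,0,0,1]]))
E
python3 - <<'E'
from h import *; from T import *
np.set_printoptions(precision=4,suppress=True)
def c(a,k,o): return np.array(a)/k+np.array(o)-0.5+0.5/k*0
w=onz(T,c([(300,375),(393,377),(388,443),(298,437)],8,(180,160)),.122)
print("wedge",w,w.mean(0))
h=onz(T,c([(305,490),(470,500),(470,390)],8,(180,160)),.045); print("holder",h)
e=onz(T,c([(150,72),(372,115),(358,168),(143,125)],6,(290,170)),.105); print("end",e)
hl=onz(T,c([(93,490),(262,525),(120,345),(290,385)],6,(290,170)),.108); print("heel",hl)
print("tamper", onz(T,c([(315,240)],10,(380,215)),.112), onz(T,c([(258,265)],10,(380,215)),.02))
print("tamperS", onz(S,c([(188,198)],7,(180,200)),.112), onz(S,c([(235,495)],7,(180,200)),.0))
print("wedgeS", onz(S,c([(545,138)],4.6,(250,110)),.122))
E
```

```text
wedge [[0.5425 0.3199 0.122 ]
 [0.5429 0.2839 0.122 ]
 [0.517  0.2841 0.122 ]
 [0.5183 0.319  0.122 ]] [0.5302 0.3017 0.122 ]
holder [[0.5068 0.3327 0.045 ]
 [0.5048 0.2654 0.045 ]
 [0.5501 0.2682 0.045 ]]
end [[ 0.6348  0.0205  0.105 ]
 [ 0.6154 -0.0976  0.105 ]
 [ 0.5867 -0.0908  0.105 ]
 [ 0.6061  0.0233  0.105 ]]
heel [[ 0.4134  0.0426  0.108 ]
 [ 0.3982 -0.0449  0.108 ]
 [ 0.4888  0.0313  0.108 ]
 [ 0.4707 -0.0575  0.108 ]]
tamper [[ 0.4623 -0.2847  0.112 ]] [[ 0.4618 -0.2853  0.02  ]]
tamperS [[ 0.4666 -0.286   0.112 ]] [[ 0.481  -0.3026  0.    ]]
wedgeS [[0.5324 0.306  0.122 ]]
```

```bash
python3 - <<'E'
from bench import env, kinematics, monitor, eyes, job
from h import *; import cv2, pickle
np.set_printoptions(precision=4,suppress=True)
print(R.from_quat(monitor.sense()["ee_rot"]).as_matrix())
for n,p in dict(tam=(.44,-.285),frame=(.46,-.01),wed=(.51,.30)).items():
    a=np.pi/2-0.165 if n=="frame" else np.pi/2
    c=[(np.abs(q-monitor.sense()["joints"]).max(),b) for b in (a,a-np.pi) if (q:=kinematics.ik([*p,.30],down(b))) is not None]
    print(n,c, [kinematics.ik([*p,.30],down(b)) for b in (a,a-np.pi)])
    c.sort(); b=c[0][1]
    env.reach([*p,.30],down(b)); 
    f=eyes.grab_frame("wrist"); pickle.dump(f,open(f"w_{n}.pkl","wb")); cv2.imwrite(f"pics/w_{n}.png",f["frame"][:,:,::-1])
    s=monitor.sense(); print(s["clock"],s["position"],b)
E
```

```text
[[-0.      0.9704  0.2414]
 [ 0.0009  0.2414 -0.9704]
 [-1.      0.0002 -0.0009]]
tam [(np.float64(2.1458521503390156), 1.5707963267948966), (np.float64(0.9957405032507781), -1.5707963267948966)] [array([-0.7985,  0.2716,  1.3746, -0.    ,  1.4954, -2.3693]), array([-0.7985,  0.2716,  1.3746, -0.    ,  1.4954,  0.7723])]
1.6583 [ 0.4395 -0.2857  0.2997] -1.5707963267948966
frame [(np.float64(2.4549048915602167), 1.4057963267948965), (np.float64(0.6866877620295762), -1.7357963267948966)] [array([-0.2773,  0.1237,  1.5549, -0.    ,  1.463 , -1.6831]), array([-0.2773,  0.1237,  1.5549, -0.    ,  1.463 ,  1.4585])]
2.775 [ 0.4602 -0.0111  0.2999] -1.7357963267948966
wed [(np.float64(2.6945918301967446), 1.5707963267948966), (np.float64(0.6133406805188543), -1.5707963267948966)] [array([ 0.3339,  0.4307,  1.1547, -0.    ,  1.5562, -1.2369]), array([ 0.3339,  0.4307,  1.1547, -0.    ,  1.5562,  1.9047])]
4.025 [0.5105 0.2986 0.3002] -1.5707963267948966
```

View pics/w_tam.png

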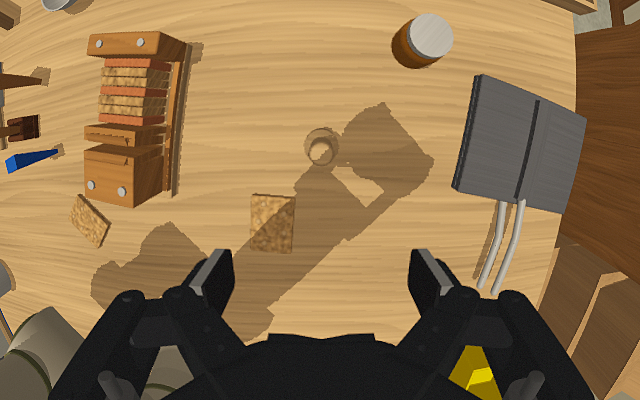

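View pics/w_frame.png

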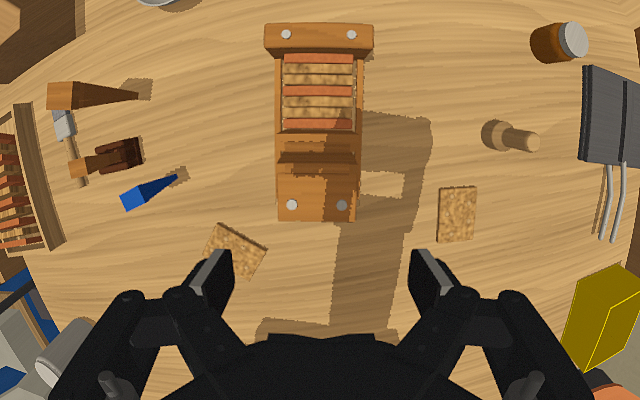

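View pics/w_wed.png

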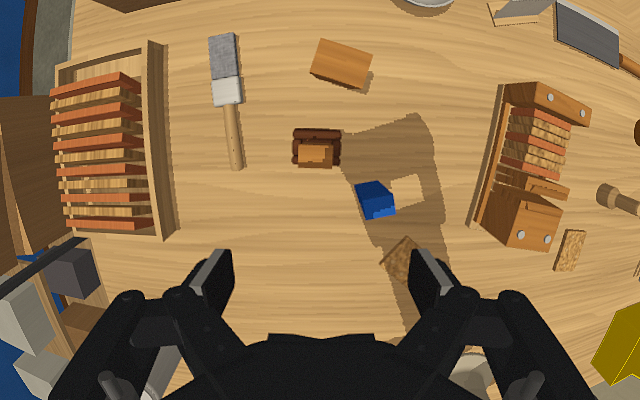

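The wrist views show all three targets clearly: tamper handle at about (323,150), frame slot at about (316,148), and wedge top at about (316,154) in its holder. I'll crop them to measure.

```bash
python3 - <<'E'
import cv2
def crop(n,x,y,w,h,k,o):
    im=cv2.imread(n); cv2.imwrite(o,cv2.resize(im[y:y+h,x:x+w],None,fx=k,fy=k,interpolation=cv2.INTER_CUBIC))
crop("pics/w_wed.png",280,115,80,65,10,"pics/d_w.png")
crop("pics/w_frame.png",255,110,125,120,5,"pics/d_f.png")
crop("pics/w_frame.png",255,15,125,65,6,"pics/d_f2.png")
crop("pics/w_tam.png",290,115,65,65,9,"pics/d_t.png")
E
```

```text
(no output)
```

View pics/d_w.png

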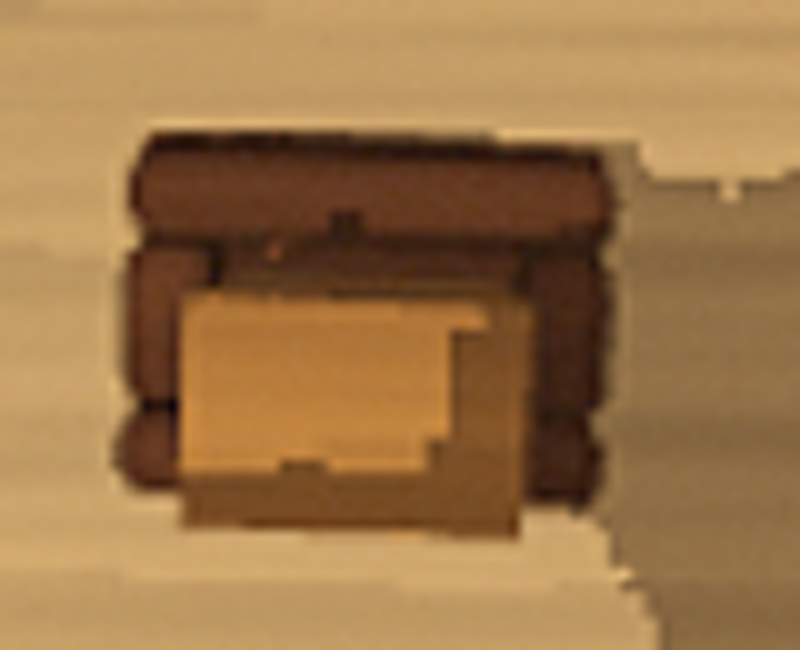

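View pics/d_f.png

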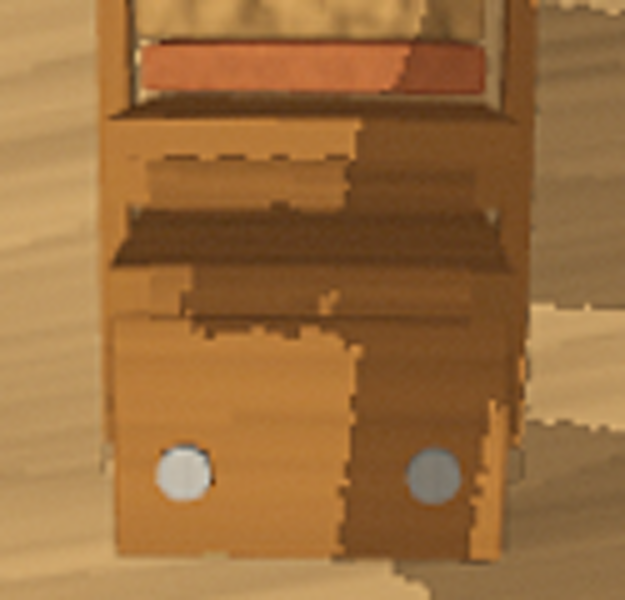

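View pics/d_f2.png

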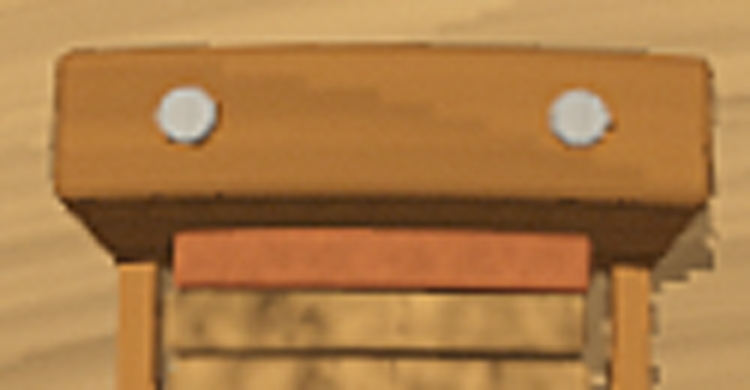

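View pics/d_t.png

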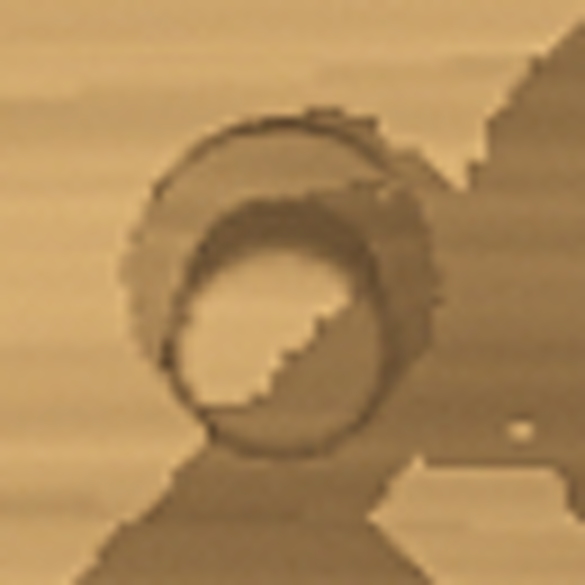

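```bash
python3 - <<'E'
from h import *; import pickle
np.set_printoptions(precision=4,suppress=True)
ld=lambda n:pickle.load(open(f"w_{n}.pkl","rb"))
def c(a,k,o): return (np.array(a)+.5)/k+np.array(o)-0.5
W,F,M=ld("wed"),ld("frame"),ld("tam")
w=onz(W,c([(182,293),(527,300),(518,537),(180,527)],10,(280,115)),.122,1)
print("wedge",w,w.mean(0), "yaw",np.arctan2(w[0,1]-w[1,1],w[0,0]-w[1,0])-np.pi/2,np.arctan2(w[3,1]-w[2,1],w[3,0]-w[2,0])-np.pi/2)
print("lens",np.linalg.norm(np.roll(w,-1,0)-w,axis=1))
print("cam",ray(F,[0,0])[0])
f=lambda a,z:onz(F,c(a,5,(255,110)),z,1)
names=["heelOL","heelOR","screwL","screwR","heel320L","heel320R","h267L","h267R","f207L","f207R","f160L","f160R","folFarL","folFarR"]
P=np.r_[f([(117,555),(502,560),(184,473),(433,476),(113,318),(512,322),(113,266),(511,268)],.108),f([(133,208),(490,210),(145,160),(475,165),(110,118),(518,122)],.108)]
E=onz(F,c([(58,60),(712,65),(60,195),(710,205),(188,114),(579,117)],6,(255,15)),.105,1)
for n,p in zip(names,P): print(n,p)
print("end",E)
a=np.array([P[0]+P[1],P[12]+P[13],E[0]+E[1],E[2]+E[3],P[2]+P[3],E[4]+E[5]])/2
print("mids",a)
for l,r in ((0,1),(2,3),(12,13)): d=P[l]-P[r]; print("yaw",np.arctan2(d[1],d[0])-np.pi/2,np.linalg.norm(d))
for l,r in ((0,1),(2,3),(4,5)): d=E[l]-E[r]; print("yaw",np.arctan2(d[1],d[0])-np.pi/2,np.linalg.norm(d))
d=a[5]-a[4]; print("yaw long",np.arctan2(d[1],d[0])); d=a[2]-a[0];print(np.arctan2(d[1],d[0]))
y=np.arctan2(d[1],d[0]); ux=np.array([np.cos(y),np.sin(y)]); o=a[0][:2]
for n,p in zip(names,P): print(n,(p[:2]-o)@ux*1000,(p[:2]-o)@np.array([-ux[1],ux[0]])*1000)
for p in E: print((p[:2]-o)@ux*1000)
t=onz(M,c([(278,355)],9,(290,115)),.112,1); print("tam top",t)
t=onz(M,c([(280,270)],9,(290,115)),.036,1); print("tam foot",t)
E
```

```text
wedge [[0.548  0.3221 0.122 ]
 [0.5471 0.2863 0.122 ]
 [0.522  0.2871 0.122 ]
 [0.5232 0.3227 0.122 ]] [0.5351 0.3045 0.122 ] yaw -0.024111777273233104 -0.03290795371768018
lens [0.0358 0.0251 0.0356 0.0248]
cam [ 0.5303 -0.0232  0.4424]
heelOL [0.4169 0.0459 0.108 ]
heelOR [ 0.401  -0.0417  0.108 ]
screwL [0.4338 0.0267 0.108 ]
screwR [ 0.4238 -0.0289  0.108 ]
heel320L [0.4717 0.0355 0.108 ]
heel320R [ 0.4562 -0.0514  0.108 ]
h267L [0.4831 0.0332 0.108 ]
h267R [ 0.4682 -0.0529  0.108 ]
f207L [0.495  0.0264 0.108 ]
f207R [ 0.4817 -0.0502  0.108 ]
f160L [0.5049 0.0219 0.108 ]
f160R [ 0.4919 -0.0484  0.108 ]
folFarL [0.5153 0.0277 0.108 ]
folFarR [ 0.4998 -0.0591  0.108 ]
end [[ 0.6383  0.021   0.105 ]
 [ 0.6175 -0.0955  0.105 ]
 [ 0.6122  0.0247  0.105 ]
 [ 0.5907 -0.0903  0.105 ]
 [ 0.6226 -0.0006  0.105 ]
 [ 0.6103 -0.0696  0.105 ]]
mids [[ 0.4089  0.0021  0.108 ]
 [ 0.5076 -0.0157  0.108 ]
 [ 0.6279 -0.0372  0.105 ]
 [ 0.6015 -0.0328  0.105 ]
 [ 0.4288 -0.0011  0.108 ]
 [ 0.6164 -0.0351  0.105 ]]
yaw -0.17874435441795344 0.08906172024701678
yaw -0.17802668933355714 0.05642953993842
[... 341 characters left out ...]
803289511672 28.573236036058965
screwR 20.116585087037706 -27.856302741160448
heel320L 55.83869775308441 43.97307874422906
heel320R 55.955427138452016 -44.35141821142623
h267L 67.53047665542013 43.760997188244964
h267R 68.06880839406111 -43.67434033513399
f207L 80.40928182948062 39.15553033835454
f207R 80.81808202912944 -38.62076333857406
f160L 90.9572963893176 36.42841617707508
f160R 90.61769507538484 -35.05965223287722
folFarL 100.18396795463146 44.02241153391414
folFarR 100.25243695720614 -44.15453544137861
222.40911360624258
222.55811017901235
196.0346141175648
195.29358566134383
210.7653379872981
210.85093595749606
tam top [[ 0.4648 -0.2857  0.112 ]]
tam foot [[ 0.4668 -0.2859  0.036 ]]
```

```bash
python3 - <<'E'
import cv2,numpy as np
im=cv2.imread("pics/w_frame.png")[125:185,270:365].astype(float)
im=255*(im/255)**0.6
cv2.imwrite("pics/e_f.png",cv2.resize(im.astype(np.uint8),None,fx=8,fy=8,interpolation=cv2.INTER_NEAREST))
im=cv2.imread("pics/scene0.png")[160:240,258:350].astype(float)
im=255*(im/255)**0.6
cv2.imwrite("pics/e_s.png",cv2.resize(im.astype(np.uint8),None,fx=7.5,fy=7.5,interpolation=cv2.INTER_NEAREST))
E
```

```text
(no output)
```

View pics/e_f.png

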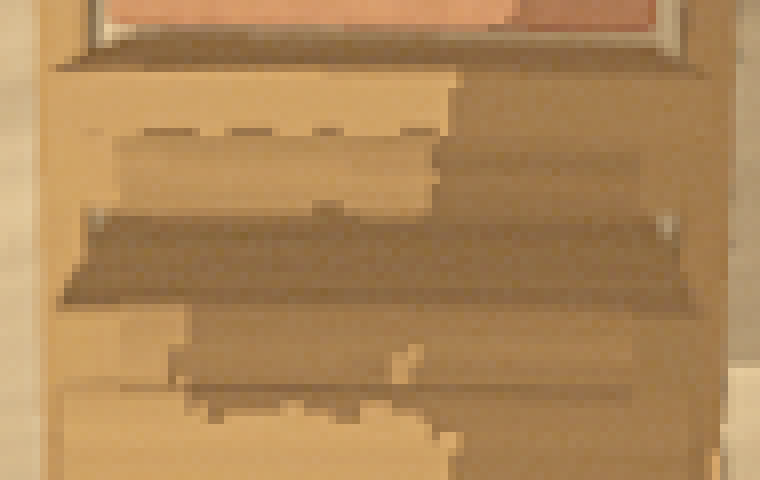

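View pics/e_s.png

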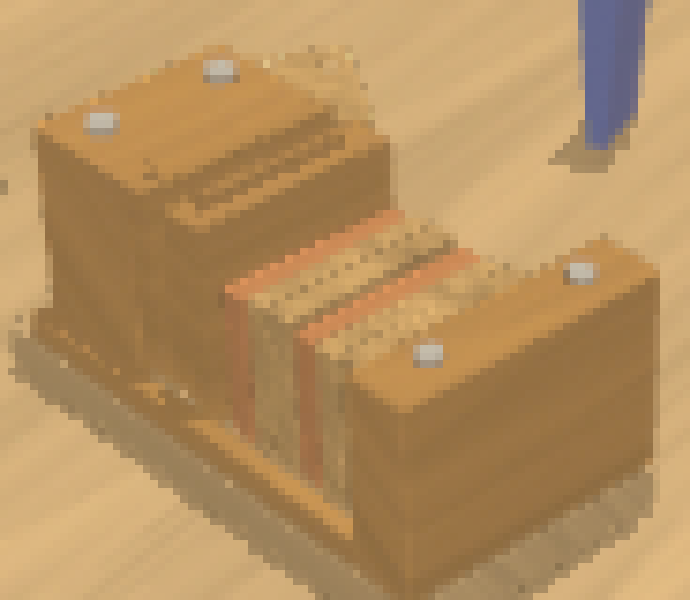

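```bash
python3 - <<'E'
from h import *; import pickle
from T import *
np.set_printoptions(precision=4,suppress=True)
W=pickle.load(open("w_wed.pkl","rb"))
for z in (.13,.15,.17):
    print(z,onz(W,[(322,38),(372,55),(360,88),(310,70)],z,1)[:,:2].tolist())
    print(onz(T,np.array([(355,92),(478,140),(447,218),(328,170)])/8+[180,160],z)[:,:2].round(4).tolist())
print(onz(W,[(355,183),(385,180),(397,213),(366,219)],.11,1))
from bench import kinematics
for p,a in (((.535,.3045,.083),-np.pi/2-.028),((.4815,-.011,.15),-np.pi/2-.178),((.465,-.2857,.065),-np.pi/2)):
    print(kinematics.ik(p,down(a)))
E
```

```text
0.13 [[0.657051976416312, 0.2968348840293331], [0.6403696740368713, 0.2469298070557629], [0.6057485255911297, 0.25906691824600725], [0.6236511235941129, 0.3087586282365389]]
[[0.6522, 0.3027], [0.6346, 0.2536], [0.6032, 0.2637], [0.6207, 0.3111]]
0.15 [[0.6522180018491535, 0.29691860571154394], [0.6366030485608902, 0.25020650158676516], [0.6041969931214127, 0.26156706920983425], [0.6209541663938295, 0.308079457767923]]
[[0.6475, 0.2982], [0.6302, 0.2499], [0.5993, 0.2598], [0.6165, 0.3065]]
0.17 [[0.6473840272819948, 0.2970023273937548], [0.6328364230849092, 0.2534831961177675], [0.6026454606516959, 0.26406722017366124], [0.6182572091935461, 0.3074002872993071]]
[[0.6428, 0.2937], [0.6258, 0.2461], [0.5953, 0.2559], [0.6123, 0.3019]]
[[0.5033 0.2604 0.11  ]
 [0.5069 0.2266 0.11  ]
 [0.4679 0.2101 0.11  ]
 [0.4609 0.2463 0.11  ]]
[ 0.3274  0.6512  1.3815 -0.      1.1088  1.9262]
[-0.2667  0.3025  1.7388 -0.      1.1003  1.4821]
[-0.7657  0.5439  1.6267 -0.      0.971   0.8051]
```

```bash
python3 - <<'E'
from bench import env, kinematics, monitor, eyes, job
from h import *; import cv2, pickle
np.set_printoptions(precision=4,suppress=True)
q=down(-np.pi/2-.028)
env.reach([.535,.3045,.19],q)
print(env.movel([.535,.3045,.083],velocity=.1,guard=6))
print(monitor.sense()["position"],monitor.sense()["contact_force"])
env.close_gripper(effort=30)
s=monitor.sense();print(s["clock"],s["finger_gap"],s["contact_force"],s["ft_torque"])
print(env.movel([.535,.3045,.25],velocity=.12))
s=monitor.sense();print(s["clock"],s["finger_gap"],s["contact_force"])
env.reach([.4815,-.011,.26],down(-np.pi/2-.178))
s=monitor.sense();print(s["clock"],s["finger_gap"],s["contact_force"],s["position"])
for n in("wrist","scene"):
    f=eyes.grab_frame(n); pickle.dump(f,open(f"g_{n}.pkl","wb")); cv2.imwrite(f"pics/g_{n}.png",f["frame"][:,:,::-1])
E
```

```text
False
[0.5354 0.3046 0.0838] [ 0.5718  0.3402 -0.5542]
6.275 0.41616784217481506 [-0.1957 -0.6194  2.5598] [ 0.0056  0.0406 -0.022 ]
False
7.8167 0.4143684475950735 [ 0.8906 -0.2068 -0.3134]
9.0333 0.41795741543876164 [ 0.2921 -0.7778 -1.3911] [ 0.4818 -0.0103  0.26  ]
```

View pics/g_wrist.png

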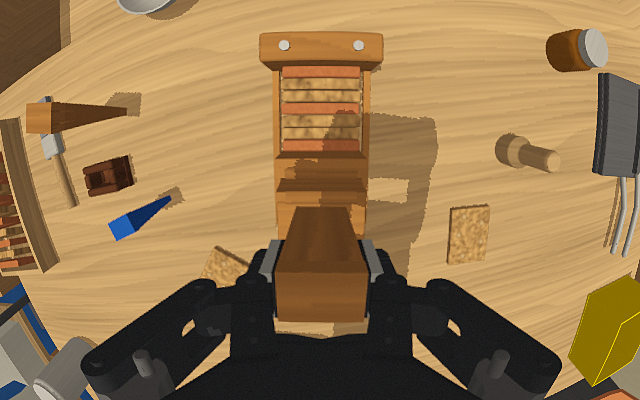

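View pics/g_scene.png

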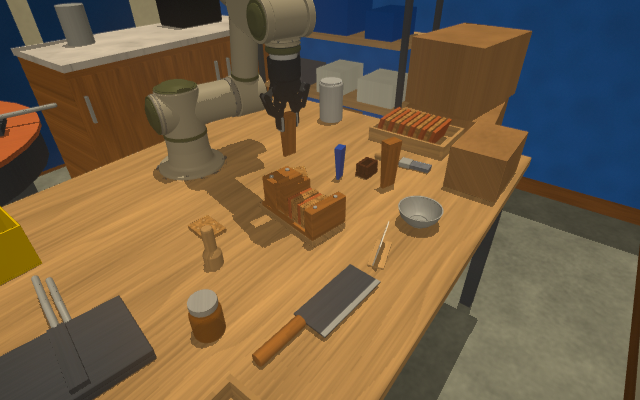

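```bash
python3 - <<'E'
import cv2
im=cv2.imread("pics/g_wrist.png")[190:340,250:390]
cv2.imwrite("pics/g_c.png",cv2.resize(im,None,fx=5.3,fy=4,interpolation=cv2.INTER_NEAREST))
E
```

```text
(no output)
```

View pics/g_c.png

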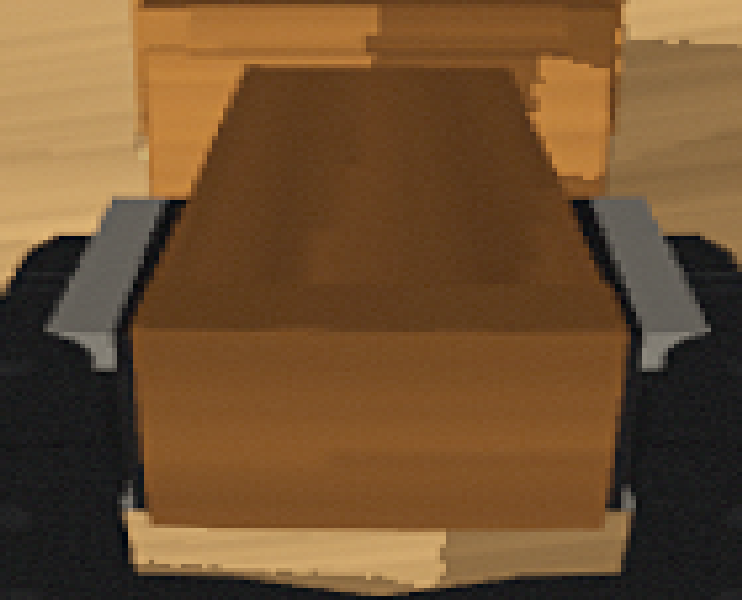

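```bash
python3 - <<'E'
from h import *; import pickle
np.set_printoptions(precision=4,suppress=True)
f=pickle.load(open("g_wrist.pkl","rb"))
c=lambda a:(np.array(a)+.5)/[5.3,4]+[250,190]-.5
b=onz(f,c([(245,65),(512,65)]),.188,1); t=onz(f,c([(135,330),(630,330),(607,525),(145,525)]),.298,1)
tcp=np.array([.4818,-.0103]); y=-.178; ux=np.array([np.cos(y),np.sin(y)]);uy=np.array([-ux[1],ux[0]])
for p in (*b,*t): print((p[:2]-tcp)@ux,(p[:2]-tcp)@uy)
print(b,t)
E
```

```text
0.0035710388261487517 0.017635397659625938
0.003618567153048383 -0.019018245480275996
0.011200661854986997 0.017166925793977186
0.011232149776021303 -0.01908604951683565
-0.013123149911566608 -0.01901707154363934
-0.013191220806644515 0.01802776204726677
[[ 0.4884  0.0064  0.188 ]
 [ 0.482  -0.0297  0.188 ]] [[ 0.4959  0.0046  0.298 ]
 [ 0.4895 -0.0311  0.298 ]
 [ 0.4655 -0.0267  0.298 ]
 [ 0.472   0.0098  0.298 ]]
```

```bash
python3 - <<'E'
from bench import env, kinematics, monitor, eyes, job
from h import *; import cv2, pickle
np.set_printoptions(precision=4,suppress=True)
x,y=.4822,-.0104
print(env.movel([x,y,.165],velocity=.1,guard=5))
s=monitor.sense();print(s["clock"],s["contact_force"],s["position"])
print(env.movel([x,y,.112],velocity=.03,guard=4))
s=monitor.sense();print(s["clock"],s["contact_force"],s["ft_torque"],s["position"])
f=eyes.grab_frame("wrist"); pickle.dump(f,open(f"p_wrist.pkl","wb")); cv2.imwrite(f"pics/p_wrist.png",f["frame"][:,:,::-1])
E
```

```text
False
10.2333 [ 0.1386 -0.1535 -1.1569] [ 0.4825 -0.0105  0.1656]
True
11.1167 [ 3.2522 -0.5798 -4.9081] [-0.1303 -0.5691  0.0863] [ 0.4822 -0.0104  0.1431]
```

View pics/p_wrist.png

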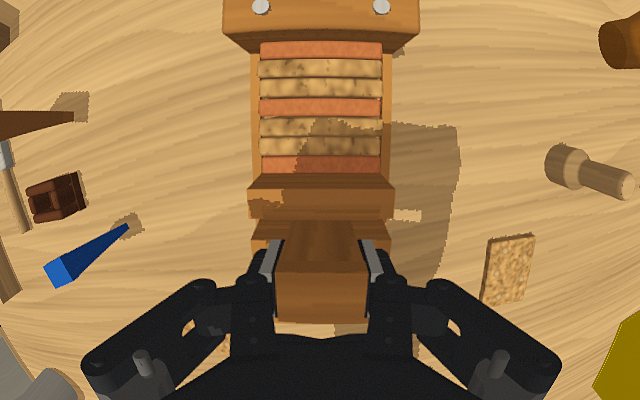

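```bash
python3 - <<'E'
from bench import env, kinematics, monitor, eyes, job
from h import *
np.set_printoptions(precision=4,suppress=True)
for i in range(4):
    s=monitor.sense();print(s["clock"],s["contact_force"],s["ft_torque"],s["position"]); env.hold(.05)
E
```

```text
11.1667 [ 2.2311 -1.3976 -5.9234] [-0.1211 -0.6478  0.0375] [ 0.4822 -0.0104  0.1432]
11.2167 [ 3.0933 -0.6075 -6.635 ] [-0.1942 -0.6719  0.0255] [ 0.4822 -0.0104  0.1432]
11.2667 [ 2.4276 -1.271  -5.48  ] [-0.1571 -0.6988  0.0923] [ 0.4822 -0.0104  0.1433]
11.3167 [ 2.9789 -0.5335 -5.2878] [-0.1691 -0.6513  0.0452] [ 0.4821 -0.0104  0.1434]
```

```bash
python3 - <<'E'
from bench import env, kinematics, monitor, eyes, job
from h import *; import cv2, pickle
np.set_printoptions(precision=4,suppress=True)
env.release()
env.hold(.3)
s=monitor.sense();print(s["clock"],s["contact_force"],s["ft_torque"],s["position"],s["finger_gap"])
for n in("wrist","scene","top"):
    f=eyes.grab_frame(n); pickle.dump(f,open(f"r_{n}.pkl","wb")); cv2.imwrite(f"pics/r_{n}.png",f["frame"][:,:,::-1])
im=f["frame"]
im=cv2.imread("pics/r_scene.png")[100:240,230:370]; cv2.imwrite("pics/r_sc.png",cv2.resize(im,None,fx=4.2,fy=4.2,interpolation=cv2.INTER_CUBIC))
E
```

```text
12.2083 [ 0.7223 -1.1179  0.7509] [-0.0056  0.0384  0.0238] [ 0.482  -0.0104  0.1436] 0.9982004703432469
```

View pics/r_wrist.png

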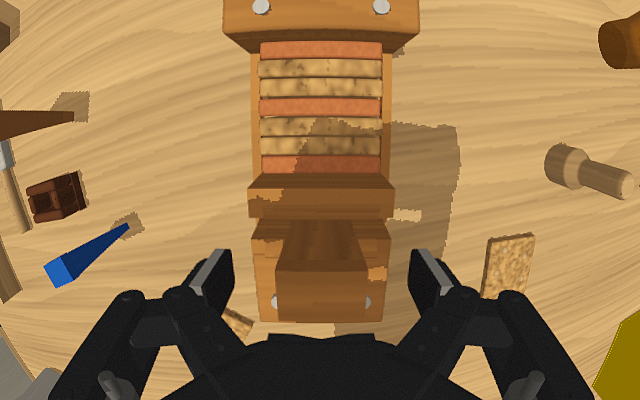

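View pics/r_sc.png

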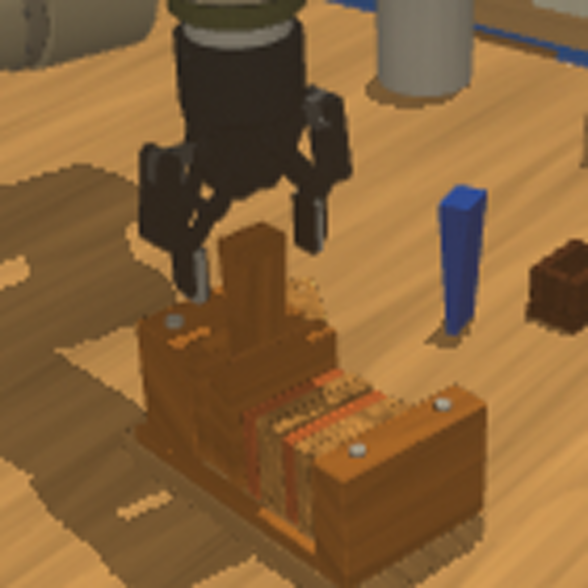

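```bash
python3 - <<'E'
import cv2
im=cv2.imread("pics/r_wrist.png")[205:330,245:395]
cv2.imwrite("pics/r_c.png",cv2.resize(im,None,fx=5,fy=4.5,interpolation=cv2.INTER_NEAREST))
E
```

```text
(no output)
```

View pics/r_c.png

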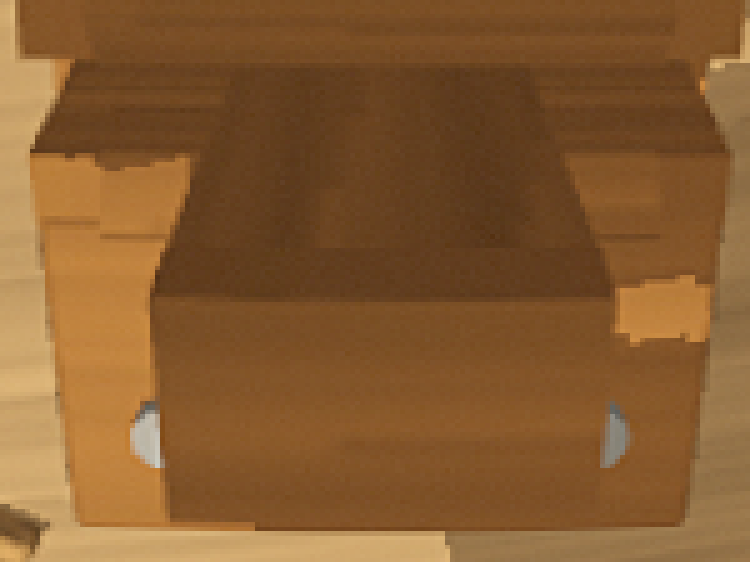

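```bash
python3 - <<'E'
from h import *; import pickle
np.set_printoptions(precision=4,suppress=True)
f=pickle.load(open("r_wrist.pkl","rb"))
c=lambda a:(np.array(a)+.5)/[5,4.5]+[245,205]-.5
y=-.178; ux=np.array([np.cos(y),np.sin(y)]);uy=np.array([-ux[1],ux[0]])
o=np.array([.4815,-.011])
for z in (.181,.178,.175):
    t=onz(f,c([(153,297),(613,300),(600,522),(170,520)]),z,1)
    print(z,t.mean(0),np.linalg.norm(np.roll(t,-1,0)-t,axis=1),(t.mean(0)[:2]-o)@ux,(t.mean(0)[:2]-o)@uy)
h=onz(f,c([(80,525),(683,525),(30,155),(730,155)]),.108,1); print(h,[(p[:2]-o)@ux for p in h])
E
```

```text
0.181 [ 0.4809 -0.011   0.181 ] [0.0359 0.0248 0.0367 0.0248] -0.0005608650404337884 -8.308696132367702e-05
0.178 [ 0.4789 -0.0106  0.178 ] [0.0369 0.0255 0.0378 0.0255] -0.002622969920716565 -9.049697964637713e-05
0.175 [ 0.4769 -0.0103  0.175 ] [0.0379 0.0262 0.0388 0.0262] -0.004685074800999286 -9.790699796907082e-05
[[ 0.4171  0.0455  0.108 ]
 [ 0.4016 -0.0413  0.108 ]
 [ 0.4827  0.0345  0.108 ]
 [ 0.467  -0.0534  0.108 ]] [np.float64(-0.07333634514071158), np.float64(-0.07329816715093883), np.float64(-0.00684627844687844), np.float64(-0.006801825662185974)]
```

```bash
python3 - <<'E'
from bench import env, kinematics, monitor, eyes, job
from h import *; import cv2, pickle
np.set_printoptions(precision=4,suppress=True)
env.movel([.482,-.0104,.29],velocity=.15)
q=down(-np.pi/2)
env.reach([.4655,-.2857,.20],q)
f=eyes.grab_frame("wrist"); cv2.imwrite(f"pics/t0_wrist.png",f["frame"][:,:,::-1])
print(env.movel([.4655,-.2857,.060],velocity=.12,guard=6))
s=monitor.sense();print(s["clock"],s["contact_force"],s["position"])
env.close_gripper(effort=80)
s=monitor.sense();print(s["clock"],s["contact_force"],s["position"],s["finger_gap"])
f=eyes.grab_frame("wrist"); cv2.imwrite(f"pics/t1_wrist.png",f["frame"][:,:,::-1])
E
```

```text
False
15.9667 [-0.0281 -0.0959 -0.0431] [ 0.4658 -0.2859  0.0607]
16.5333 [ 0.3348 -0.2118  3.009 ] [ 0.4657 -0.2859  0.0604] 0.31028335446238414
```

View pics/t1_wrist.png

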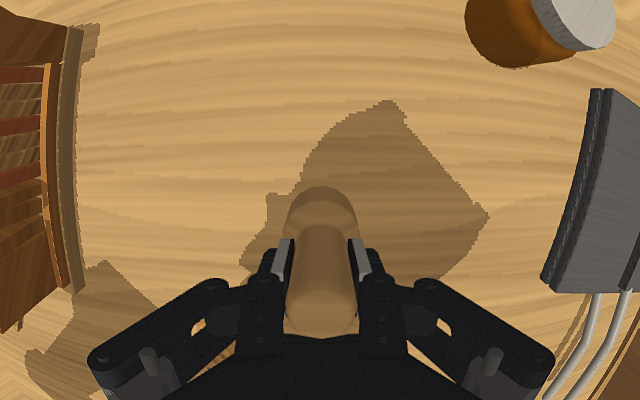

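```bash
python3 - <<'E'
from bench import env, kinematics, monitor, eyes, job
from h import *; import cv2, pickle
np.set_printoptions(precision=4,suppress=True)
env.movel([.4655,-.2857,.30],velocity=.15)
q=down(-np.pi/2-.178)
env.reach([.482,-.011,.29],q)
env.movel([.482,-.011,.252],velocity=.08,guard=5)
s=monitor.sense();print(s["clock"],s["contact_force"],s["ft_torque"],s["position"],s["finger_gap"])
for n in("wrist","scene"):
    f=eyes.grab_frame(n); pickle.dump(f,open(f"t2_{n}.pkl","wb")); cv2.imwrite(f"pics/t2_{n}.png",f["frame"][:,:,::-1])
im=cv2.imread("pics/t2_scene.png")[80:240,210:370]; cv2.imwrite("pics/t2_sc.png",cv2.resize(im,None,fx=3.7,fy=3.7,interpolation=cv2.INTER_CUBIC))
E
```

```text
20.025 [-0.3792  0.3844 -2.1054] [ 0.025  -0.0047 -0.0104] [ 0.4822 -0.0113  0.2523] 0.3110098089154433
```

View pics/t2_wrist.png

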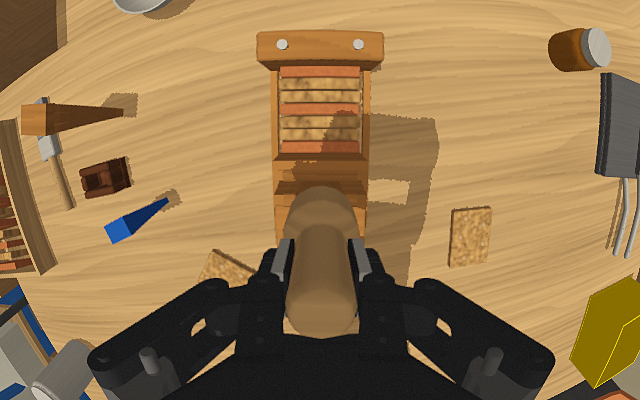

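View pics/t2_sc.png

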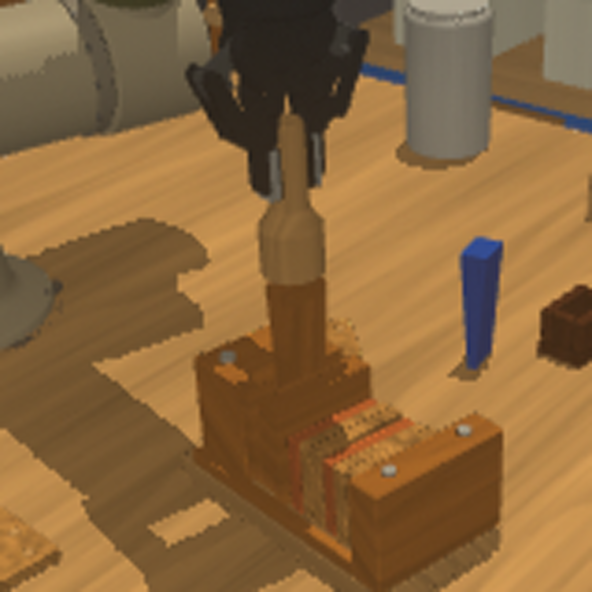

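```bash
python3 - <<'E'
from bench import env, kinematics, monitor, eyes, job
from h import *
np.set_printoptions(precision=3,suppress=True)
def F(n=4):
    v=[]
    for i in range(n): v.append(monitor.sense()["contact_force"]); env.hold(.02)
    return np.mean(v,0)
f0=F(8); print("tare",f0)
x,y=.482,-.011
print(env.movel([x,y,.232],velocity=.02,guard=3))
s=monitor.sense(); print(s["clock"],s["position"],F()-f0)
z=s["position"][2]
for i in range(5):
    z-=.002
    g=env.movel([x,y,z],velocity=.01,guard=11)
    s=monitor.sense(); f=F()-f0; print(g,s["clock"],s["position"][2],f)
    if f[2]>12: break
E
```

```text
tare [ 0.26   0.057 -2.204]
True
20.8417 [ 0.482 -0.011  0.242] [-0.079 -0.339  1.927]
False 21.2583 0.23999779267376858 [-0.25   0.424  3.902]
False 21.675 0.23784792487752504 [ 0.135 -0.037  3.839]
False 22.0917 0.23587510375949833 [ 0.2   -0.524  4.652]
False 22.5083 0.2338662416292507 [ 0.777 -0.364  4.043]
False 22.925 0.2318479143550765 [ 0.633 -0.152  4.542]
```

```bash
python3 - <<'E'
from bench import env, kinematics, monitor, eyes, job
from h import *
np.set_printoptions(precision=3,suppress=True)
f0=np.array([.26,.057,-2.204])
def F(n=4):
    v=[]
    for i in range(n): v.append(monitor.sense()["contact_force"]); env.hold(.02)
    return np.mean(v,0)
x,y=.482,-.011
z=.2318
for i in range(14):
    z-=.0015
    g=env.movel([x,y,z],velocity=.008,guard=8)
    s=monitor.sense(); f=F()-f0; print(g,s["clock"],s["position"][2],f)
    if f[2]>9 or g: break
E
```

```text
False 23.35 0.23026797722028552 [ 0.384 -0.045  5.437]
False 23.75 0.22872320095009382 [0.943 0.038 5.594]
False 24.15 0.22719975964701192 [ 1.168 -0.179  4.821]
False 24.55 0.22573502939193393 [ 1.605 -0.313  4.924]
False 24.95 0.22427910953329053 [ 1.968 -0.359  5.999]
False 25.35 0.222833992246103 [2.719 0.026 6.241]
False 25.75 0.22147266925605616 [ 2.868 -0.918  7.03 ]
False 26.15 0.22040357249098136 [ 2.734 -0.383  9.918]
```

```bash
python3 - <<'E'
from bench import env, kinematics, monitor, eyes, job
from h import *
np.set_printoptions(precision=3,suppress=True)
f0=np.array([.26,.057,-2.204])
def F(n=4):
    v=[]
    for i in range(n): v.append(monitor.sense()["contact_force"]); env.hold(.02)
    return np.mean(v,0)
x,y=.482,-.011
z=.2198
for i in range(14):
    z-=.0004
    g=env.movel([x,y,z],velocity=.004,guard=8)
    s=monitor.sense(); f=F()-f0; print(g,s["clock"],z,s["position"][2],f)
    if f[2]>16 or g: break
E
```

```text
False 26.4667 0.21939999999999998 0.22023117406759646 [ 2.392 -0.215 11.2  ]
False 26.7833 0.21899999999999997 0.21999274241133104 [ 1.642 -0.057 13.495]
False 27.1 0.21859999999999996 0.21975312696276028 [ 1.33   0.159 14.247]
False 27.4167 0.21819999999999995 0.2194990894951676 [ 1.633 -0.474 15.076]
False 27.7333 0.21779999999999994 0.21922628418180823 [ 1.409 -0.023 16.62 ]
```

```bash
python3 - <<'E'
from bench import env, kinematics, monitor, eyes, job
from h import *; import cv2,pickle
np.set_printoptions(precision=3,suppress=True)
f0=np.array([.26,.057,-2.204])
def F(n=4):
    v=[]
    for i in range(n): v.append(monitor.sense()["contact_force"]); env.hold(.02)
    return np.mean(v,0)
x,y=.482,-.011
z=.2178
for i in range(5):
    z-=.0004
    g=env.movel([x,y,z],velocity=.004,guard=6)
    s=monitor.sense(); f=F()-f0; print(g,s["clock"],z,s["position"][2],f)
    if f[2]>20 or g: break
env.hold(.2)
s=monitor.sense(); print(s["position"],s["finger_gap"],F()-f0)
for n in("wrist","scene"):
    f=eyes.grab_frame(n); pickle.dump(f,open(f"t3_{n}.pkl","wb")); cv2.imwrite(f"pics/t3_{n}.png",f["frame"][:,:,::-1])
im=cv2.imread("pics/t3_scene.png")[80:240,210:370]; cv2.imwrite("pics/t3_sc.png",cv2.resize(im,None,fx=3.7,fy=3.7,interpolation=cv2.INTER_CUBIC))
E
```

```text
False 28.05 0.21739999999999998 0.21902456408780413 [ 1.237 -0.169 17.919]
False 28.3667 0.21699999999999997 0.21877690435131078 [ 1.123 -0.249 18.846]
False 28.6833 0.21659999999999996 0.21851593596123597 [ 0.781 -0.239 20.33 ]
[ 0.483 -0.011  0.219] 0.310093841514559 [ 0.616 -0.61  20.338]
```

View pics/t3_wrist.png

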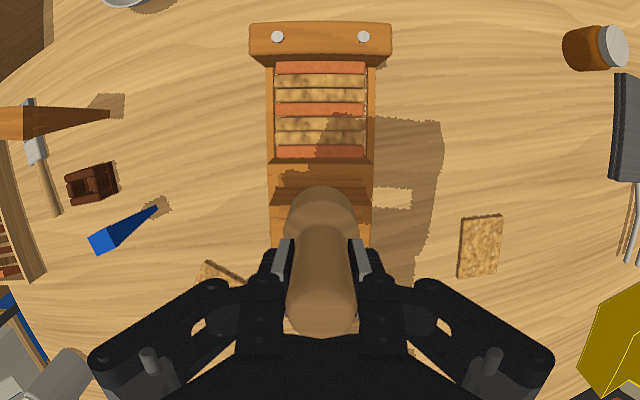

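View pics/t3_sc.png

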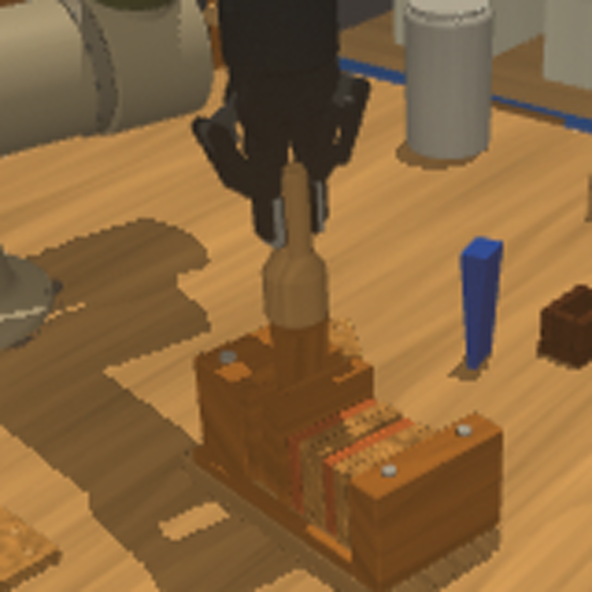

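```bash
python3 - <<'E'
import cv2,numpy as np
a=cv2.imread("pics/t2_wrist.png")[130:205,255:385];b=cv2.imread("pics/t3_wrist.png")[130:205,255:385]
im=np.vstack([a,b]).astype(float); im=(255*(im/255)**.6).astype(np.uint8)
cv2.imwrite("pics/t23.png",cv2.resize(im,None,fx=6,fy=4,interpolation=cv2.INTER_NEAREST))
E
```

```text
(no output)
```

View pics/t23.png

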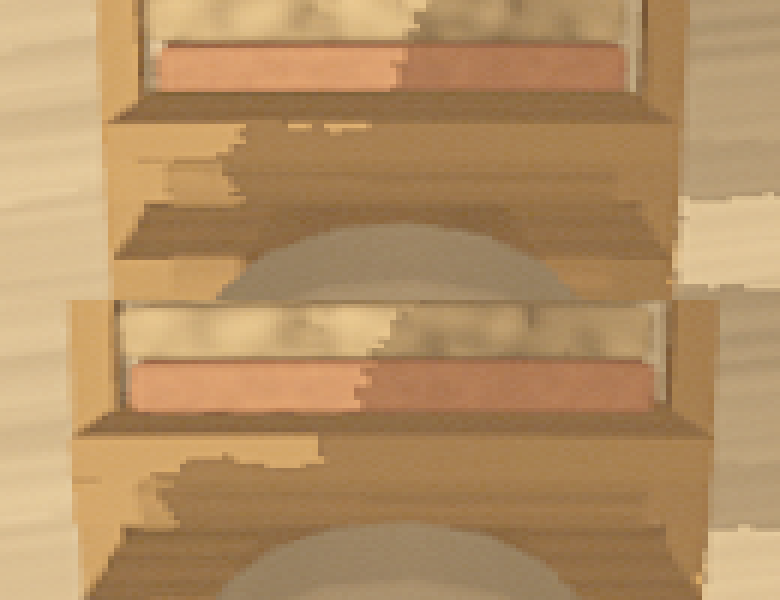

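```bash
python3 - <<'E'
from h import *; import pickle
y=-.178; ux=np.array([np.cos(y),np.sin(y)])
for n,a,b in (("t2",153,160.5),("t3",157.6,164.0)):
    f=pickle.load(open(f"{n}_wrist.pkl","rb"))
    for k in (-.25,0,.25):
        s=onz(f,[(320,a-.5+k)],.086,1)[0,:2];t=onz(f,[(320,b-.5)],.108,1)[0,:2]
        print(n,k,(s-t)@ux*1000,t@ux)
E
```

```text
t2 -0.25 4.420095061955898 0.5023991463934777
t2 0 4.166408773713454 0.5023991463934777
t2 0.25 3.91266798858437 0.5023991463934777
t3 -0.25 2.359187099022505 0.5054348456099963
t3 0 2.132343689113374 0.5054348456099963
t3 0.25 1.9054465356868324 0.5054348456099963
```

```bash
python3 - <<'E'
from bench import env, kinematics, monitor, eyes, job
from h import *; import cv2,pickle
np.set_printoptions(precision=3,suppress=True)
def F(n=4):
    v=[]
    for i in range(n): v.append(monitor.sense()["contact_force"]); env.hold(.02)
    return np.mean(v,0)
x,y=.482,-.011
env.movel([x,y,.224],velocity=.02)
f0=F(8); print(f0, monitor.sense()["position"])
z=.224
while z>.2155:
    z-=.0005
    g=env.movel([x,y,z],velocity=.01,guard=9)
    s=monitor.sense(); f=F(3)-f0; print(g,s["clock"],round(z,4),s["position"][2],f)
    if f[2]>21 or g: break
E
```

```text
[ 0.429  0.338 -2.064] [ 0.482 -0.011  0.224]
False 30.0167 0.2235 0.22339934452991722 [-0.698 -0.669  0.038]
False 30.3167 0.223 0.22296837851832993 [-0.579 -0.27   0.402]
False 30.6167 0.2225 0.22246490751572434 [-0.357 -0.486 -0.392]
False 30.9167 0.222 0.22196835517881042 [-0.879 -0.192 -0.244]
False 31.2167 0.2215 0.22147897992474813 [-0.284 -0.319  0.064]
False 31.5167 0.221 0.22096326810171835 [-0.289 -0.526 -0.344]
False 31.8167 0.2205 0.22047005033687303 [-0.02  -0.737  0.665]
False 32.1167 0.22 0.21996318159280462 [-0.341 -0.653  0.219]
False 32.4167 0.2195 0.2194673546345589 [-0.561 -0.025 -0.113]
False 32.7167 0.219 0.21895443952513877 [-0.703 -1.109 -0.065]
False 33.0167 0.2185 0.21878615264365736 [-0.492 -0.47   3.001]
False 33.3167 0.218 0.218712550608275 [-1.432 -0.415  6.998]
False 33.6167 0.2175 0.2186519751298357 [-1.776  0.083 10.793]
False 33.9167 0.217 0.21858047931669333 [-2.015  0.116 13.96 ]
False 34.2167 0.2165 0.21850564566394937 [-2.627  0.235 17.042]
False 34.5167 0.216 0.21835385349321323 [-2.983 -0.168 19.094]
False 34.8167 0.2155 0.21809306156046068 [-3.941  0.331 21.314]
```

```bash
python3 - <<'E'
from bench import env, kinematics, monitor, eyes, job
from h import *; import cv2,pickle
np.set_printoptions(precision=3,suppress=True)
x,y=.482,-.011
env.movel([x,y,.29],velocity=.12)
env.reach([.4655,-.2857,.20],down(-np.pi/2))
env.movel([.4655,-.2857,.075],velocity=.12,guard=6)
env.hold(.1)
g=env.movel([.4655,-.2857,.050],velocity=.02,guard=3)
s=monitor.sense();print(g,s["clock"],s["contact_force"],s["ft_torque"],s["position"])
for n in("wrist","scene"):
    f=eyes.grab_frame(n); cv2.imwrite(f"pics/u_{n}.png",f["frame"][:,:,::-1])
im=cv2.imread("pics/u_scene.png")[150:290,150:290]; cv2.imwrite("pics/u_sc.png",cv2.resize(im,None,fx=4,fy=4,interpolation=cv2.INTER_CUBIC))
E
```

```text
True 38.8167 [0.029 0.63  4.862] [0.097 0.031 0.007] [ 0.466 -0.286  0.06 ]
```

View pics/u_wrist.png

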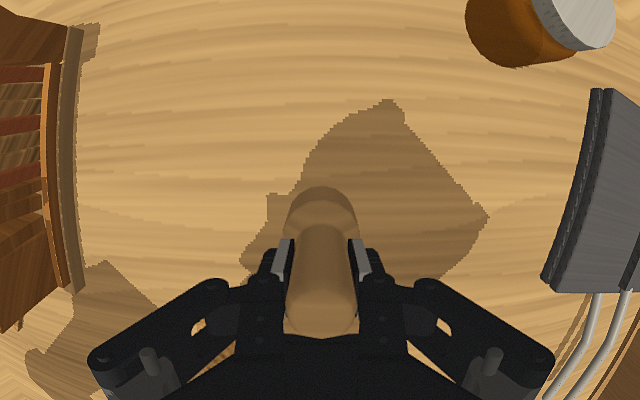

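View pics/u_sc.png

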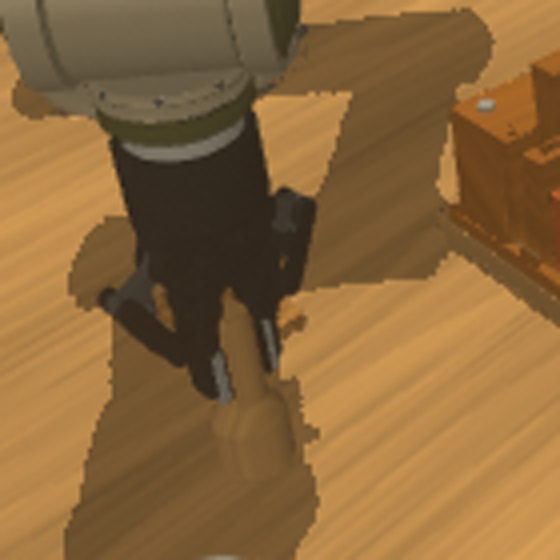

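```bash
python3 - <<'E'
from bench import env, kinematics, monitor, eyes, job
from h import *; import cv2,pickle
np.set_printoptions(precision=3,suppress=True)
env.release()
env.movel([.4655,-.2857,.20],velocity=.12)
f=eyes.grab_frame("scene"); cv2.imwrite(f"pics/v_scene.png",f["frame"][:,:,::-1])
f=eyes.grab_frame("top"); cv2.imwrite(f"pics/v_top.png",f["frame"][:,:,::-1])
env.reach([.44,-.01,.27],down(-np.pi/2-.178))
f=eyes.grab_frame("wrist"); pickle.dump(f,open(f"v_wrist.pkl","wb")); cv2.imwrite(f"pics/v_wrist.png",f["frame"][:,:,::-1])
print(monitor.sense()["clock"])
E
```

```text
42.0917
```

View pics/v_scene.png

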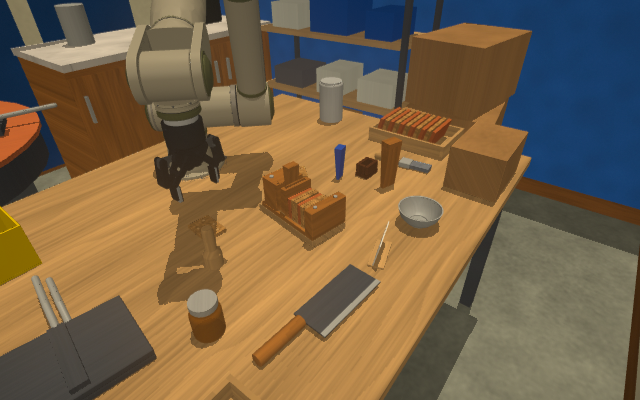

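View pics/v_wrist.png

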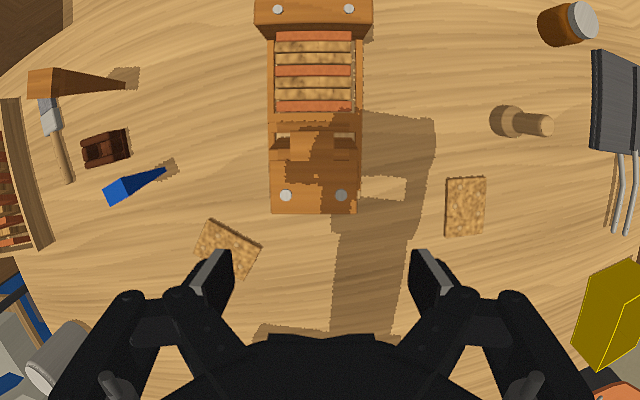

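```bash
python3 - <<'E'
import cv2,numpy as np
b=cv2.imread("pics/v_wrist.png")[85:175,255:380].astype(float)
im=(255*(b/255)**.6).astype(np.uint8)
cv2.imwrite("pics/v_c.png",cv2.resize(im,None,fx=6,fy=6,interpolation=cv2.INTER_NEAREST))
E
```

```text
(no output)
```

View pics/v_c.png

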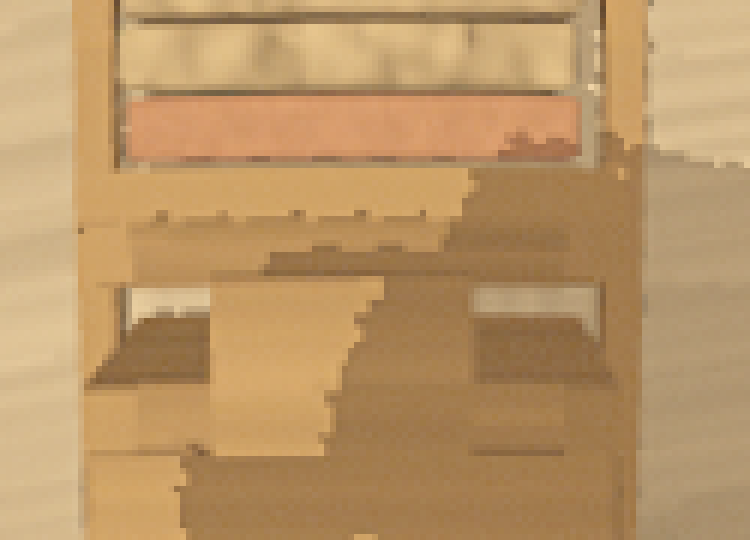

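```bash
python3 - <<'E'
from h import *; import pickle
np.set_printoptions(precision=4,suppress=True)
y=-.178; ux=np.array([np.cos(y),np.sin(y)]);uy=np.array([-ux[1],ux[0]]);o=np.array([.4815,-.011])
def g(n,a,b,heel,u=316):
    f=pickle.load(open(f"{n}.pkl","rb"))
    s=onz(f,[(u,a)],.086,1)[0,:2];t=onz(f,[(u,b)],.108,1)[0,:2];h=onz(f,[(u,heel)],.108,1)[0,:2]
    print(n,"gap",(s-t)@ux*1000,"fol",(t-o)@ux*1000,"slab",(s-o)@ux*1000,"heel out",(h-o)@ux*1000)
q=lambda v,k,o:(v)/k+o-.5
# screws of heel for reference: use outer edge
g("w_frame",q(93,5,110),q(118.5,5,110),q(556,5,110))
g("v_wrist",q(160,6,85),q(168,6,85),213.2)
f=pickle.load(open("v_wrist.pkl","rb"))
c=lambda a:np.array(a)/6+[255,85]-.5
for z in (.158,):
    t=onz(f,c([(210,282),(470,278),(472,458),(212,458)]),z,1); print(t,np.linalg.norm(np.roll(t,-1,0)-t,axis=1),(t.mean(0)[:2]-o)@ux,(t.mean(0)[:2]-o)@uy, np.arctan2(*(t[0]-t[1])[[1,0]])-np.pi/2)
E
python3 - <<'E'
import cv2,numpy as np
im=cv2.imread("pics/w_frame.png")[115:145,300:330]; 
print(im[:,4:12].mean(1).round().astype(int)[::1].tolist())
im=cv2.imread("pics/v_wrist.png")[95:130,285:300]
print(im.mean(1).round().astype(int).tolist())
E
```

```text
w_frame gap 4.334592521910653 fol 26.49011783214636 slab 30.824710354057014 heel out -73.11283387286498
v_wrist gap 1.3149252374717209 fol 29.2816798448876 slab 30.59660508235932 heel out -73.38979626442193
[[ 0.4985  0.0043  0.158 ]
 [ 0.4926 -0.0306  0.158 ]
 [ 0.468  -0.0267  0.158 ]
 [ 0.4745  0.0088  0.158 ]] [0.0354 0.025  0.036  0.0245] 0.0018911926174607768 0.0002780055861313993 -0.16725153251724234
[[70, 125, 170], [68, 122, 164], [51, 93, 131], [32, 61, 124], [60, 110, 191], [64, 118, 199], [61, 112, 192], [60, 109, 189], [60, 109, 188], [61, 110, 188], [59, 110, 189], [61, 111, 191], [58, 106, 185], [53, 87, 129], [40, 74, 108], [31, 61, 95], [27, 57, 92], [25, 52, 85], [36, 80, 130], [58, 124, 187], [58, 122, 182], [57, 121, 181], [57, 120, 180], [57, 120, 180], [57, 122, 182], [57, 119, 179], [48, 102, 156], [43, 93, 144], [43, 94, 145], [46, 99, 152]]
[[77, 137, 182], [76, 136, 182], [76, 135, 181], [74, 132, 178], [60, 109, 148], [31, 56, 77], [53, 99, 179], [62, 113, 194], [61, 113, 193], [61, 111, 190], [61, 111, 190], [61, 110, 189], [61, 110, 189], [60, 111, 190], [60, 112, 192], [59, 109, 191], [43, 73, 126], [54, 94, 131], [58, 119, 175], [58, 124, 185], [58, 123, 182], [58, 122, 181], [57, 122, 181], [58, 123, 182], [58, 123, 183], [59, 123, 183], [45, 98, 150], [42, 91, 141], [43, 96, 147], [45, 99, 152], [48, 103, 158], [50, 106, 162], [50, 106, 161], [49, 104, 160], [46, 100, 153]]
```

```bash
python3 - <<'E'
from bench import env, kinematics, monitor, eyes, job
from h import *; import cv2,pickle
env.movel([.441,-.004,.145],velocity=.12)
f=eyes.grab_frame("wrist"); pickle.dump(f,open(f"v2_wrist.pkl","wb")); cv2.imwrite(f"pics/v2_wrist.png",f["frame"][:,:,::-1])
print(monitor.sense()["clock"], ray(f,[0,0])[0])
b=f["frame"][60:150,250:395,::-1].astype(float)
im=(255*(b/255)**.6).astype(np.uint8)
cv2.imwrite("pics/v2_c.png",cv2.resize(im,None,fx=5.5,fy=5.5,interpolation=cv2.INTER_NEAREST))
E
```

```text
43.3333 [ 0.51109871 -0.01723865  0.28808519]
```

View pics/v2_c.png

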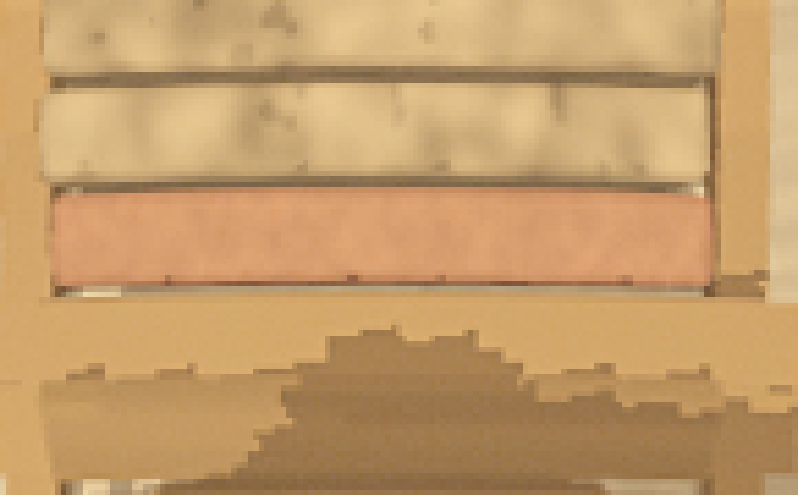

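View pics/v2_wrist.png

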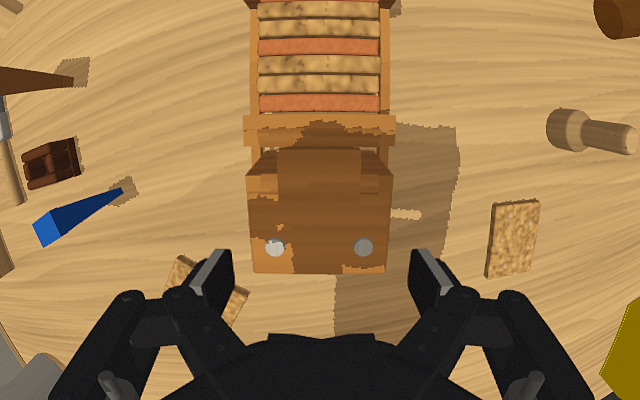

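```bash
python3 - <<'E'
from h import *; import pickle
np.set_printoptions(precision=2,suppress=True,linewidth=160)
f=pickle.load(open("v2_wrist.pkl","rb"))
y=-.178; ux=np.array([np.cos(y),np.sin(y)]);o=np.array([.4815,-.011])
for lo,hi in ((285,300),(330,345)):
    print(lo)
    for r in range(0,120):
        p=f["frame"][r,lo:hi].mean(0)
        X=(onz(f,[((lo+hi)/2,r)],.086,1)[0,:2]-o)@ux*1000; X2=(onz(f,[((lo+hi)/2,r)],.108,1)[0,:2]-o)@ux*1000
        if lo==285: print(r,p.round().astype(int),round(X,1),round(X2,1))
E
```

```text
285
0 [163  88  49] 106.8 98.5
1 [147 105  58] 106.1 97.8
2 [155 115  64] 105.4 97.2
3 [163 121  68] 104.6 96.5
4 [161 119  67] 103.9 95.9
5 [160 118  66] 103.1 95.2
6 [159 116  65] 102.4 94.5
7 [156 115  63] 101.7 93.9
8 [155 114  63] 100.9 93.2
9 [164 121  67] 100.2 92.6
10 [172 129  73] 99.5 91.9
11 [177 132  75] 98.7 91.3
12 [178 133  74] 98.0 90.6
13 [182 137  77] 97.3 90.0
14 [179 134  76] 96.5 89.3
15 [172 128  71] 95.8 88.7
16 [145 105  58] 95.1 88.0
17 [97 68 37] 94.4 87.4
18 [85 60 34] 93.7 86.8
19 [112  79  43] 92.9 86.1
20 [186 139  78] 92.2 85.5
21 [192 146  82] 91.5 84.8
22 [191 145  83] 90.8 84.2
23 [189 143  82] 90.1 83.6
24 [189 144  82] 89.4 82.9
25 [190 144  82] 88.7 82.3
26 [188 142  81] 88.0 81.7
27 [186 141  80] 87.3 81.0
28 [185 139  79] 86.5 80.4
29 [183 138  78] 85.8 79.8
30 [182 137  77] 85.1 79.2
31 [182 136  77] 84.4 78.5
32 [183 137  77] 83.7 77.9
33 [174 129  72] 83.0 77.3
34 [167 123  69] 82.3 76.7
35 [127  91  50] 81.6 76.0
36 [83 59 33] 80.9 75.4
37 [82 60 35] 80.3 74.8
38 [151  86  47] 79.6 74.2
39 [198 115  64] 78.9 73.6
40 [200 119  66] 78.2 73.0
4
[... 1446 characters left out ...]
7
95 [190 108  60] 41.3 40.1
96 [195 114  64] 40.7 39.5
97 [202 119  67] 40.0 39.0
98 [197 117  63] 39.4 38.4
99 [197 116  64] 38.7 37.8
100 [196 116  64] 38.1 37.2
101 [194 115  63] 37.4 36.6
102 [193 113  62] 36.7 36.0
103 [194 114  64] 36.1 35.5
104 [195 115  63] 35.4 34.9
105 [196 116  64] 34.8 34.3
106 [198 118  66] 34.1 33.7
107 [201 119  65] 33.5 33.1
108 [202 120  66] 32.8 32.5
109 [196 115  63] 32.2 32.0
110 [180 102  56] 31.5 31.4
111 [106  51  28] 30.9 30.8
112 [139 111  72] 30.2 30.2
113 [165 115  60] 29.6 29.6
114 [184 123  57] 28.9 29.0
115 [191 130  61] 28.2 28.5
116 [189 129  61] 27.6 27.9
117 [189 129  61] 26.9 27.3
118 [188 128  60] 26.3 26.7
119 [189 128  62] 25.6 26.1
330
```

```bash
python3 - <<'E'
from bench import env, kinematics, monitor, eyes, job
from h import *; import cv2
env.movel([.441,-.004,.27],velocity=.15)
env.reach([.30,-.12,.33],down(-np.pi/2-.178))
f=eyes.grab_frame("scene"); cv2.imwrite("pics/z_scene.png",f["frame"][:,:,::-1])
im=f["frame"][150:280,180:360,::-1]; cv2.imwrite("pics/z_sc.png",cv2.resize(im,None,fx=4.3,fy=4.3,interpolation=cv2.INTER_CUBIC))
f=eyes.grab_frame("top"); cv2.imwrite("pics/z_top.png",f["frame"][:,:,::-1])
print(monitor.sense()["clock"])
E
```

```text
45.2083
```

View pics/z_sc.png

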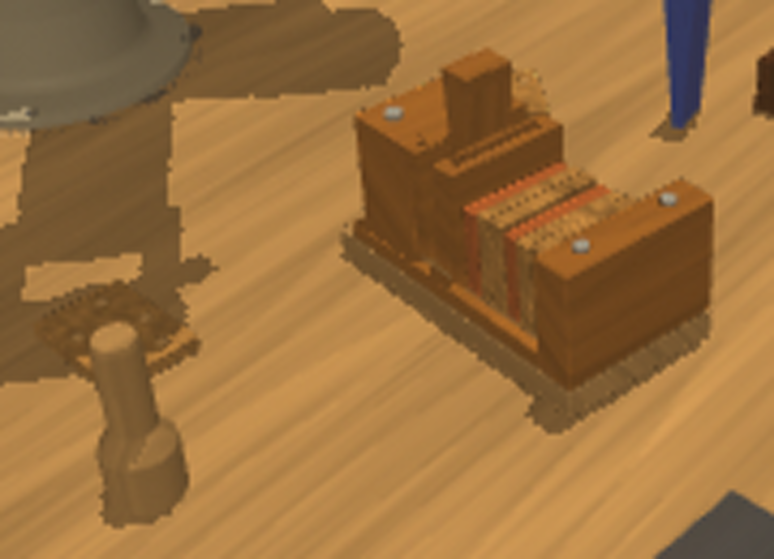

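View pics/z_top.png

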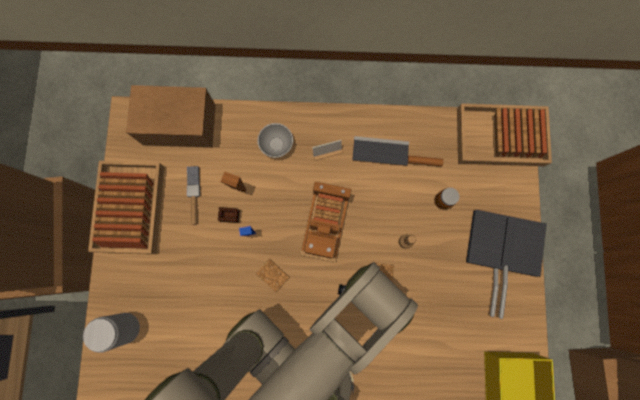

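```bash
python3 - <<'E'
from bench import env, job
env.hold(.2)
job.hand_in()
E
```

```text
the job is handed in; nothing more can be done
```

I set the wedge in the slot, drove it to a firm stop with the tamper and stood the tamper back in its place. The job is handed in; nothing reported whether it passed. One check is open: the pictures could not confirm that the follower board is fully tight.

**What I did**
- I took the wooden wedge from its holder and lowered it into the middle of the slot until it touched. I let go of it with its centre about 126 mm above the table.
- I pressed it down with the tamper in small steps. It took 4 to 7 N over about 20 mm, then rose steadily to 20 N after about 23.5 mm of travel.
- I lifted off and pressed again. The second press was stiff straight away and reached 21 N, below the 30 N limit.
- Robot time was about 45 s of the 72 s allowed.

**Last checks**
- **Wedge:** its top is about 158 mm above the table, so its centre is near 103 mm, inside the driven-home range. The top sits about 2 mm off centre along the frame's x and less than 1 mm along y, and the wedge looks upright.
- **Tamper:** it stands upright where it started, and it did not slip in the grip, since it touched the table at the same tool height as when gripped.
- **Other things:** the bystanders look unmoved in the last overhead picture (slab1 was mostly behind the arm), and the gripper was clear of everything.

**What disagreed:** the pictures still show a line of about 1 mm between the follower board and the first slab, and the board appears to have moved about 3 mm. With its start anywhere from 0 to 1 mm, that puts it between 3 and 4 mm, so the pictures do not prove it is within 0.4 mm of its stop. I relied on the feel: the force rose well past the 4 to 9 N sliding range, and nothing else was blocking the wedge. I did not press a third time.

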